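Pack the bevel pinion in its foam-lined case

ROBOT

A 6-joint arm with a two-finger parallel gripper is mounted at the origin on the work surface. World frame = base frame: x ahead of the robot, y to its left, z up, the work surface at z = 0. Lengths are in m, angles in rad, forces in N, time in s.
With the tool pointing down it reaches from about 0.225 to 0.875 m from the base axis. Payload 3.4 kg.
Tool frame: the origin (TCP) lies at the very end of the fingers, on their centre line; the grasp point (between the pads) lies 19 mm behind it; z points along the fingers, x is the direction in which the jaws open and shut, and the axes are right-handed (so a half turn about z gives the same grasp; the last joint's range is limited). The gripper opens to 85 mm and grips with 20 to 120 N. Pads are 22 mm wide; open, the fingers measure 114 mm over their backs; the gripper's body (76 mm by 85 mm) begins 54 mm behind the grasp point. The pads swing forward as they close: fully open they stand 13 mm farther back than shut.
Start: joints at [-1.404, 0.276, 1.505, -0, 1.361, -0.121], TCP at [0.163, -0.551, 0.196] pointing down, gripper open.
Joint ranges: [-2.89, 2.89], [-0.75, 2.08], [0.22, 2.7], [-1.18, 4.32], [0.11, 2.71], [-2.7, 2.7]. Speed limits (rad/s): [2.57, 2.57, 3.14, 3.14, 3.14, 3.14].

INTERFACE

Orientations are given as a unit quaternion [w, x, y, z].
In Python, from rig import manip gives the robot as it stands.
- The arm moves only by the tool carry_out, never from a script. Its argument "series" is a list of rows, each a list of 2 entries, a list of its own where there are three numbers: the shift along the tool's x, y, z in mm, then the turn about the tool's z in degrees. A call has 1 to 10 rows; each row shifts and turns the pose as measured when the row begins, along the tool's axes as they then stand; what a row does not reach is not made up. A row lasts 1/12 s, in which the tool goes at most 41.7 mm and 7.16 degrees, less where a joint would pass 70% of its speed; a pose out of reach is approached as far as the arm can. A call is refused whole if a number of a shift passes 41.7 or a number of a turn 7.16, either way. A call with a gripper value outside its range is refused whole. "fingers" is the finger opening in mm, from 0 to 85.4, set as the call begins (left out, the last holds). The fingers move at their own pace and stop on an object; "squeeze" is the grip in N (left out, the last holds). Time passes only in rows, so rows that do not move let the fingers close. It gives the time, the measured TCP pose, the force and the opening at its end, in the units of the state.
- manip.get_state(): the state, without advancing time (a new reading comes with each control period).
- manip.get_image(name): name is "scene" or "top" or "wrist"; returns a dict with "frame" (400x640x3 uint8, blue, green, red), "K" (3x3 intrinsics, pixels), "rvec" (rotation vector, rad) and "tvec" (3), from world to camera coordinates, as OpenCV has them; the wrist camera has in their place "mount" (4x4, takes a point from camera to tool coordinates, whose origin is the TCP and whose axes are the tool frame's). Camera axes: x right, y down, z forward; pixel columns grow to the right and rows downward; lengths in m; the calibration is good to about 2 mm. The wrist camera is an equidistant fisheye: a pixel r from the principal point sees the ray r / f radians off the axis. A picture is of the moment at which its call begins: read the wrist's pose just before it. There is no depth.
- manip.sign_off(): hands the job in, once; it reports no verdict.
The state is a dict: "clock": time; "qpos": joint angles; "qd": joint speeds; "effort": joint torques, N m; "position": TCP position; "ee_rot": TCP orientation; "contact_force": force on the tool from outside, world axes, zero at the start; "moment": the same for the moment, N m; "width": finger opening in m.
Only numpy, scipy, OpenCV 4.12 (cv2) and the standard library are available. Lean on these libraries where they do the work, as an engineer would, in place of code of your own. Each camera call takes 0.05 s, during which the arm holds its last target. There are 200 camera calls.

TASK

Three steel gears stand on the bench with their shanks up. Take the small bevel pinion (the one with the tapered head, the same as the one already packed), lower it nose-down into the empty round cutout of the foam-lined case without dropping it in, and press it fully home so that it sits upright like its packed twin. Leave it there, and leave the larger bevel pinion and the flat spur gear standing where they are.

Things in the scene. Friction and masses are not known exactly. Their poses are not given: they have to be found in the camera images.
- pinion: Small loose steel bevel pinion, 0.3 to 0.45 kg, standing on its nose; round about z. Origin: centre of the flat nose (underside), z up the shank. From the nose up: toothed taper, 32 mm diameter widening to 52 over 20 mm; straight toothed band, 52 mm diameter, up to 34 mm; plain round shank to grip, 22 mm diameter, from 34 to 78 mm (top).
- cutout (a point): Floor centre of the empty round cutout, z up; 18 mm above the bench, 34 mm below the dark foam's top. Diameter 74 mm; 4 sprung foam ribs 26 mm up leave 43 mm: let go loosely the pinion hangs on them, up to 15 mm short or leaning; about 6 to 13 N (more off centre) push it to the floor, head level with the foam. Fixed grey case 262 x 152 x 57 mm, centre 55 mm along the point's -x; packed twin (fixed) at 110 mm.
- big_pinion: A larger loose bevel pinion of the same shape, 117 mm high, head 78 mm and shank 33 mm in diameter, too big for the cutout; to be left standing. Origin: centre of its nose on the bench; z up.
- spur_gear: A loose flat spur gear with straight teeth, 77 mm in diameter and 20 mm thick, with a shank 22 mm in diameter up to 56 mm; to be left standing. Origin: centre of its underside on the bench; z up.
Mind the look-alikes: they are no part of the job. What is shaped like the pinion but pink or yellow is not meant.

How it is judged:
On the way:
1. the small pinion, held by the fingers, has its nose in the mouth of the empty cutout (contact force between the fingers and pinion above 1 N and horizontal distance between pinion and cutout below 0.02 m and z of pinion in the frame of cutout below 0.034 m and angle between pinion's own z axis and vertical below 0.35 rad), for 0.05 s.
At the end, for the whole second after the job is handed in: The small pinion is at rest in the empty cutout, its nose within 5 mm of the cutout's floor and 12 mm of its centre, upright within 10 degrees; the larger pinion and the spur gear are within 30 mm of where they stood (horizontal distance between pinion and cutout below 0.012 m and z of pinion in the frame of cutout below 0.005 m and angle between pinion's own z axis and vertical below 0.175 rad and linear speed of pinion below 0.02 m/s and distance of each of big_pinion, spur_gear from where it was at the start of the episode below 0.03 m); the robot touches nothing.
It fails at once if the larger pinion or the spur gear is tipped over (angle between any of big_pinion, spur_gear's own z axis and vertical above 0.5 rad).
It also fails if it takes over 35 s, if anything falls off the work surface, if the arm or the gripper's body presses on something with over 40 N, if the wrist force passes 120 N, or if a joint passes its speed limit or range.

## Working session

There is one attempt and no reset: what is moved stays moved. The work goes in short steps, Python scripts to look and compute and a tool call to move; the robot and the scene stay as the last step left them, time stands still between calls to the robot, and variables do not carry over. Pictures are saved under pics/ and viewed, about 8 in all and at most 12, crops included, and the job is handed in when it is done.

Besides the shell and the picture viewer there is one more tool, called after "Call:" as name(argument=value, ...) on one line, values as JSON. carry_out: Moves the arm, as the interface text tells. Its arguments: {"type":"object","properties":{"series":{"type":"array","items":{"type":"array"}},"fingers":{"type":"number"},"squeeze":{"type":"number"}},"required":["series"]}

```bash
mkdir -p pics
cat > h.py <<'E'
import numpy as np, cv2
from rig import manip
def grab(n,tag):
    s=manip.get_state(); d=manip.get_image(n); cv2.imwrite(f'pics/{tag}.png',d['frame']); np.savez(f'pics/{tag}.npz',pos=s['position'],rot=s['ee_rot'],**d); return s,d
def ray(d,px):
    R=cv2.Rodrigues(np.array(d['rvec'],float))[0]; t=np.array(d['tvec'],float).ravel()
    v=R.T@(np.linalg.inv(d['K'])@np.array([px[0],px[1],1.])); return -R.T@t, v
def onz(d,px,z):
    c,v=ray(d,px); return c+v*(z-c[2])/v[2]
def qR(q):
    from scipy.spatial.transform import Rotation as Ro
    return Ro.from_quat([q[1],q[2],q[3],q[0]]).as_matrix()
def wonz(d,px,z):
    K=d['K'];u=np.array([(px[0]-K[0][2]),(px[1]-K[1][2])]);a=u/np.array([K[0][0],K[1][1]]);th=np.linalg.norm(a)
    v=np.array([*(np.sin(th)*a/max(th,1e-9)),np.cos(th)]); M=np.array(d['mount']); R=qR(d['rot'])
    c=np.array(d['pos'])+R@M[:3,3]; w=R@M[:3,:3]@v; return c+w*(z-c[2])/w[2]
E
python3 - <<'E'
from h import *
a=grab('scene','s0')[1];b=grab('top','t0')[1]
s=manip.get_state();print(s)
for d in(a,b):print(d['K'],ray(d,(320,200)))
E
```

```text
{'clock': 0.1, 'qpos': array([-1.40401059e+00,  2.76542180e-01,  1.50599550e+00, -2.13339985e-05,
        1.36068989e+00, -1.20995164e-01]), 'qd': array([ 0.0008504 ,  0.00087166, -0.00346001, -0.00060899,  0.00047448,
        0.00074495]), 'effort': array([ 6.54511005e-04, -4.17701590e+01, -2.46404314e+01, -2.45226929e-04,
        5.70569246e-03,  3.17710658e-06]), 'position': array([ 0.1631023 , -0.55084264,  0.1956247 ]), 'ee_rot': array([-5.57103332e-04,  8.01195515e-01, -5.98402104e-01, -5.98316581e-04]), 'contact_force': array([-0.41789008, -0.1889691 , -1.40519374]), 'moment': array([-0.03089373, -0.01673787,  0.05221584]), 'width': 0.08551405308204833}
[[385.66860585   0.         322.91080891]
 [  0.         385.66860585 203.1327314 ]
 [  0.           0.           1.        ]] (array([0.94802567, 0.35990906, 0.57117973]), array([-0.5907863 , -0.46242646, -0.66125355]))
[[365.8878182    0.         326.94429868]
 [  0.         365.8878182  195.52411425]
 [  0.           0.           1.        ]] (array([0.44088452, 0.02185472, 0.79579341]), array([ 0.09285097, -0.01367843, -0.99584208]))
```

View pics/s0.png

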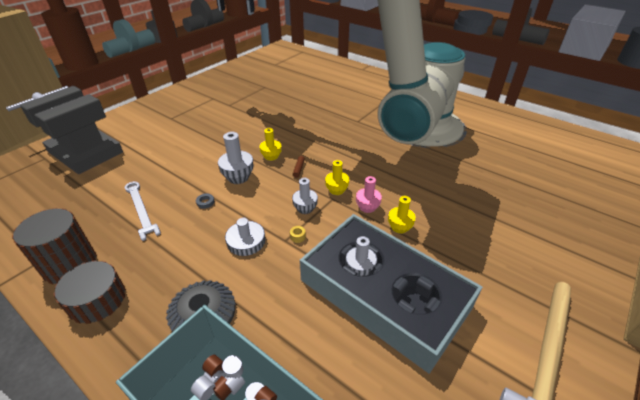

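View pics/t0.png

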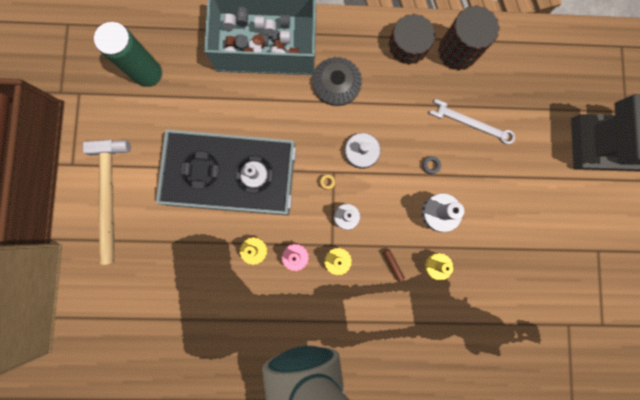

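Candidates (top view):
- Small steel pinion at (346,215).
- Spur gear at (362,150).
- Big pinion at (443,212).
- Packed twin at (252,173).
- Yellow decoys at (253,251), (338,262) and (439,267), and pink at (295,257).

I choose (346,215): steel, tapered head and small. The empty cutout is at (200,170). A close crop will check this.

Run:
```python
from h import *
f=cv2.imread('pics/t0.png');g=cv2.imread('pics/s0.png')
A=cv2.resize(f[125:235,150:390],None,fx=3.2,fy=3.2,interpolation=2)
B=cv2.resize(g[165:255,280:400],None,fx=2.5,fy=2.5,interpolation=2)
o=np.zeros((A.shape[0]+B.shape[0],A.shape[1],3),np.uint8);o[:A.shape[0]]=A;o[A.shape[0]:,:B.shape[1]]=B
cv2.imwrite('pics/c0.png',o);print(A.shape)
d=np.load('pics/t0.npz');e=np.load('pics/s0.npz')
for n,p,z in[('pin top',(349,213),.078),('cut rim',(200,170),.052),('twin top',(250,172),.096),('big',(455,210),.117),('spur',(363,149),.056),('y',(338,262),.07),('pk',(295,257),.07)]:print(n,onz(d,p,z).round(3))
for n,p,z in[('pin top',(305,182),.078),('cut rim',(415,294),.052),('twin top',(363,241),.096)]:print(n,onz(e,p,z).round(3))
```

```text
(352, 768, 3)
pin top [ 0.483 -0.046  0.078]
cut rim [0.566 0.257 0.052]
twin top [0.557 0.148 0.096]
big [ 0.491 -0.242  0.117]
spur [ 0.618 -0.075  0.056]
y [ 0.387 -0.026  0.07 ]
pk [0.396 0.058 0.07 ]
pin top [ 0.482 -0.043  0.078]
cut rim [0.571 0.256 0.052]
twin top [0.562 0.148 0.096]
```

View pics/c0.png

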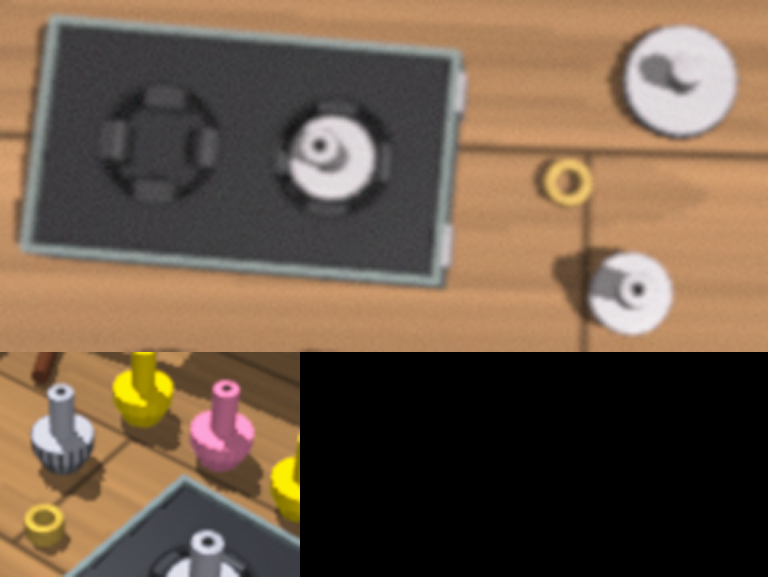

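The crop confirms it: the pinion at top pixel (349,215) is plain steel with a tapered head, same size as the twin. Its shank top is at about (0.479,-0.046). The empty cutout's rim centre is at (200,170), which gives about (0.568,0.257). I'm moving above the pinion.

Call:
carry_out(series=[[[-26,-29,0],0],[[-26,-29,0],0],[[-26,-29,0],0],[[-26,-29,0],0],[[-26,-29,0],0],[[-26,-29,0],0],[[-26,-29,0],0],[[-26,-29,0],0],[[-26,-29,0],0],[[-26,-29,0],0]], fingers=85)

```text
clock: 0.93
position: [0.3703, -0.2124, 0.1899]
ee_rot: [-0.0, 0.796, -0.605, -0.003]
contact_force: [0.7, -0.5, 0.8]
width: 0.085
```

```bash
cat > go.py <<'E'
import sys
from h import *
s=manip.get_state();R=qR(s['ee_rot']);t=np.array([float(v) for v in sys.argv[1:4]])
print('t',s['clock'],'pos',s['position'].round(4),'shift mm',(R.T@(t-s['position'])*1e3).round(1),'R',R.round(3).tolist(),'F',s['contact_force'].round(1),'w',s['width'],'q',s['qpos'].round(2))
E
python3 go.py .479 -.046 .17
```

```text
t 0.9333 pos [ 0.3703 -0.2124  0.1899] shift mm [-131.  -149.4   20.1] R [[0.269, -0.963, -0.004], [-0.963, -0.269, 0.004], [-0.005, 0.003, -1.0]] F [ 0.7 -0.5  0.8] w 0.08502032820883029 q [-0.68  0.06  1.8   0.    1.29  0.61]
```

Call:
carry_out(series=[[[-26,-30,4],0],[[-26,-30,4],0],[[-26,-30,4],0],[[-26,-30,4],0],[[-22,-26,4],0],[[-5,-5,0],0],[[0,0,0],0],[[0,0,0],0]])

```text
clock: 1.6
position: [0.4851, -0.0291, 0.1677]
ee_rot: [-0.001, 0.8, -0.601, -0.004]
contact_force: [-1.2, -0.2, -0.2]
width: 0.085
```

```bash
python3 go.py .479 -.046 .17
python3 - <<'E'
from h import *
s,d=grab('wrist','w1');print(d['K'],np.array(d['mount']).round(3))
E
```

```text
t 1.6 pos [ 0.4851 -0.0291  0.1677] shift mm [14.6 10.5 -2.4] R [[0.278, -0.96, -0.005], [-0.96, -0.278, 0.006], [-0.007, 0.003, -1.0]] F [-1.2 -0.2 -0.2] w 0.08495092528725509 q [-0.21  0.16  1.73  0.    1.25  1.08]
[[309.70691629   0.         318.21995014]
 [  0.         309.70691629 198.12638733]
 [  0.           0.           1.        ]] [[ 1.     0.001 -0.001  0.001]
 [-0.     0.951  0.311 -0.081]
 [ 0.001 -0.311  0.951 -0.176]
 [ 0.     0.     0.     1.   ]]
```

View pics/w1.png

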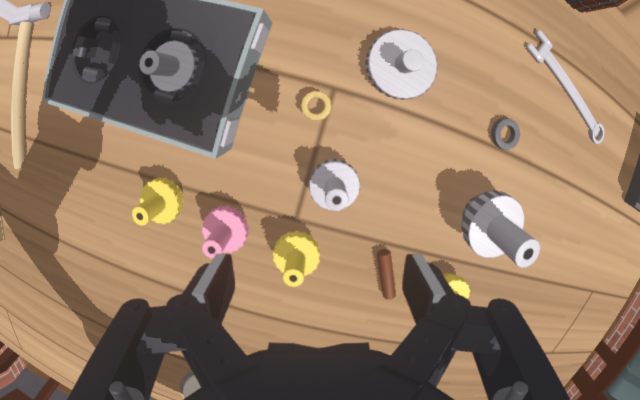

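The wrist view shows the small pinion's shank top at (337,200), the spur at (412,60), the big pinion at (530,254) and the pink decoy at (211,250).

```bash
python3 - <<'E'
from h import *
d=np.load('pics/w1.npz');e=np.load('pics/s0.npz')
print('wrist pin',wonz(d,(337,200),.078).round(4),'twin',wonz(d,(149,63),.096).round(4),'big',wonz(d,(530,254),.117).round(3))
print('scene',onz(e,(304.4,181),.078).round(4),'top',onz(np.load('pics/t0.npz'),(349.1,215.3),.078).round(4))
E
python3 go.py .479 -.046 .095
```

```text
wrist pin [ 0.4816 -0.0473  0.078 ] twin [0.5615 0.1463 0.096 ] big [ 0.494 -0.246  0.117]
scene [ 0.4803 -0.0464  0.078 ] top [ 0.479  -0.0459  0.078 ]
t 1.65 pos [ 0.4848 -0.0295  0.1677] shift mm [14.8  9.9 72.6] R [[0.277, -0.961, -0.005], [-0.961, -0.277, 0.006], [-0.007, 0.003, -1.0]] F [-0.7  0.8 -0.1] w 0.08505164554408054 q [-0.21  0.16  1.73  0.01  1.25  1.08]
```

Call:
carry_out(series=[[[15,9,0],0],[[0,0,20],0],[[0,0,20],0],[[0,0,20],0],[[0,0,0],0]])

```text
clock: 2.07
position: [0.4775, -0.0551, 0.1083]
ee_rot: [0.0, 0.796, -0.605, -0.001]
contact_force: [-0.5, 0.0, -0.2]
width: 0.0848
```

```bash
python3 go.py .4803 -.0466 .043
```

```text
t 2.0667 pos [ 0.4775 -0.0551  0.1083] shift mm [-7.3 -5.  65.3] R [[0.269, -0.963, -0.001], [-0.963, -0.269, 0.001], [-0.001, 0.001, -1.0]] F [-0.5  0.  -0.2] w 0.0847970340447771 q [-0.26  0.21  1.84  0.    1.1   1.04]
```

Call:
carry_out(series=[[[-7,-5,0],0],[[0,0,0],0],[[0,0,15],0],[[0,0,15],0],[[0,0,0],0]])

```text
clock: 2.48
position: [0.4826, -0.051, 0.0828]
ee_rot: [-0.001, 0.794, -0.607, 0.003]
contact_force: [-0.9, 1.2, 0.4]
width: 0.0851
```

```bash
python3 go.py .4803 -.0466 .043
```

```text
t 2.4833 pos [ 0.4826 -0.051   0.0828] shift mm [-5.   1.3 39.8] R [[0.262, -0.965, 0.006], [-0.965, -0.262, -0.002], [0.004, -0.005, -1.0]] F [-0.9  1.2  0.4] w 0.08514840877367567 q [-0.25  0.23  1.87 -0.    1.03  1.06]
```

Call:
carry_out(series=[[[-4,1,12],0],[[0,0,12],0],[[0,0,12],0],[[0,0,0],0],[[0,0,0],0]])

```text
clock: 2.9
position: [0.4865, -0.0493, 0.0533]
ee_rot: [-0.003, 0.794, -0.607, 0.009]
contact_force: [-0.6, 0.4, -0.5]
width: 0.085
```

```bash
python3 go.py .4803 -.0466 .043
```

```text
t 2.9 pos [ 0.4865 -0.0493  0.0533] shift mm [-4.3  5.4 10.2] R [[0.262, -0.965, 0.018], [-0.965, -0.262, -0.006], [0.01, -0.016, -1.0]] F [-0.6  0.4 -0.5] w 0.08497930068620053 q [-0.24  0.27  1.92 -0.    0.94  1.06]
```

Call:
carry_out(series=[[[-4,5,0],0],[[0,0,0],0],[[0,0,5],0],[[0,0,5],0],[[0,0,0],0]])

```text
clock: 3.32
position: [0.4834, -0.0473, 0.0473]
ee_rot: [-0.005, 0.794, -0.607, 0.013]
contact_force: [-0.5, 0.8, -0.2]
width: 0.085
```

```bash
python3 go.py .4803 -.0466 .043; python3 -c "
from h import *
grab('wrist','w2')"
```

```text
t 3.3167 pos [ 0.4834 -0.0473  0.0473] shift mm [-1.6  2.9  4.2] R [[0.262, -0.965, 0.026], [-0.965, -0.263, -0.008], [0.015, -0.023, -1.0]] F [-0.5  0.8 -0.2] w 0.08502474094451924 q [-0.24  0.27  1.94 -0.    0.91  1.07]
```

View pics/w2.png

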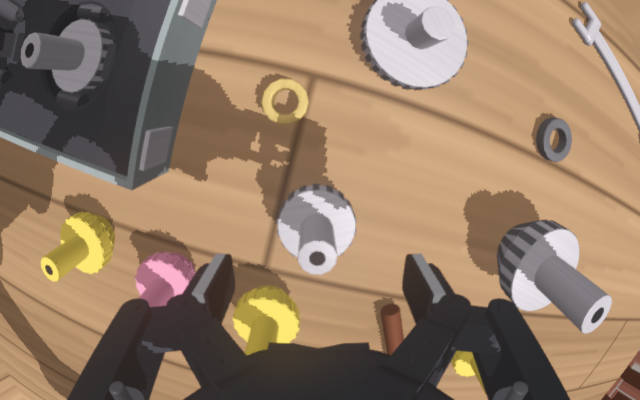

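The shank top is at (317,259), between the open fingers. Refining its position now.

Run:
```python
from h import *
d=np.load('pics/w2.npz');p=wonz(d,(317,259),.078);print(p.round(4), (qR(d['rot']).T@(p-d['pos'])*1e3).round(1))
```

```text
[ 0.4812 -0.0471  0.078 ] [ -0.3   1.4 -30.8]
```

Call:
carry_out(series=[[[0,2,4],0],[[0,0,0],0],[[0,0,0],0],[[0,0,0],0],[[0,0,0],0],[[0,0,0],0],[[0,0,0],0],[[0,0,0],0],[[0,0,0],0],[[0,0,0],0]], fingers=10, squeeze=80)

```text
clock: 4.2
position: [0.4832, -0.0481, 0.0446]
ee_rot: [-0.006, 0.794, -0.607, 0.014]
contact_force: [-0.5, 1.0, -0.1]
width: 0.01
```

```bash
python3 go.py .4803 -.0466 .2
```

```text
t 4.2 pos [ 0.4832 -0.0481  0.0446] shift mm [   0.2   -1.7 -155.4] R [[0.262, -0.965, 0.029], [-0.965, -0.262, -0.008], [0.015, -0.026, -1.0]] F [-0.5  1.  -0.1] w 0.009960786371782491 q [-0.24  0.27  1.94 -0.    0.9   1.06]
```

Width reached 10 mm, so the shank isn't between the pads. I'll look.

```bash
python3 -c "
from h import *
s,d=grab('wrist','w3');g=grab('scene','s3')[1]['frame']
A=d['frame'][150:400,140:500];B=cv2.resize(g[130:250,230:420],None,fx=2,fy=2)
o=np.zeros((250,740,3),np.uint8);o[:,:360]=A;o[:240,360:]=B;cv2.imwrite('pics/c3.png',o)"
```

```text
(no output)
```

View pics/c3.png

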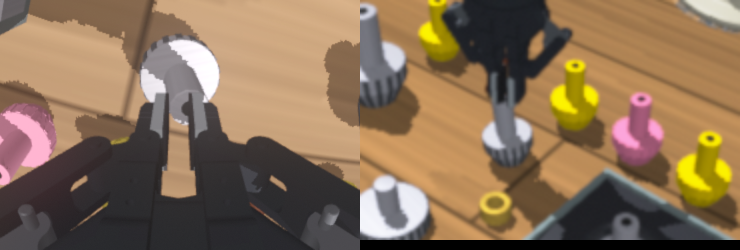

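```bash
python3 -c "
from h import *
w=cv2.imread('pics/w3.png');g=cv2.imread('pics/s3.png')
A=cv2.resize(w[180:300,260:400],None,fx=3,fy=3,interpolation=2);B=cv2.resize(g[140:220,270:340],None,fx=5,fy=5,interpolation=2)
o=np.zeros((400,780,3),np.uint8);o[:360,:420]=A;o[:400,430:]=B;cv2.imwrite('pics/c4.png',o)
e=np.load('pics/s3.npz');R=cv2.Rodrigues(e['rvec'])[0];s=manip.get_state();Q=qR(s['ee_rot'])
for n,p in [('tcp',s['position']),('z-19',s['position']+Q@[0,0,-.019]),('z-35',s['position']+Q@[0,0,-.035]),('shank',np.array([.4806,-.0468,.078]))]:
  q=e['K']@(R@p+e['tvec'].ravel());u=q[:2]/q[2];print(n,u.round(1),'crop',(430+(u[0]-270)*5,(u[1]-140)*5))
"
```

```text
tcp [303.4 193.8] crop (np.float64(597.0435390135492), np.float64(269.0678958211393))
z-19 [303.3 186.7] crop (np.float64(596.6234654418733), np.float64(233.6284931888484))
z-35 [303.3 180.6] crop (np.float64(596.2594573765051), np.float64(202.91904308344627))
shank [304.2 181. ] crop (np.float64(600.7743785510834), np.float64(204.96173135888426))
```

View pics/c4.png

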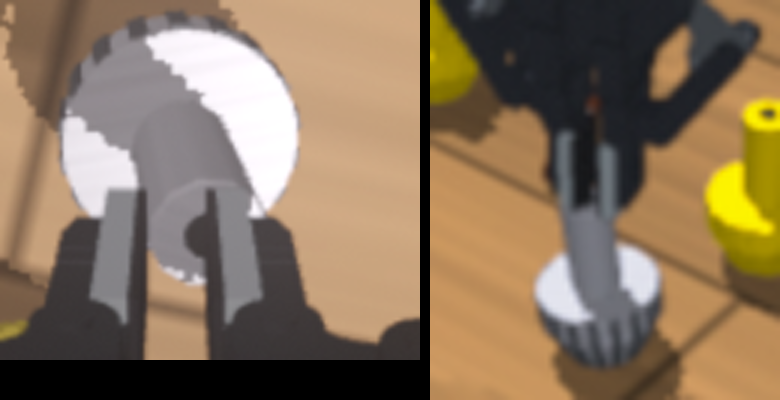

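The crop shows the fingers closed level with the shank top. The real fingertips sit about 34 mm short of the reported TCP: in the scene crop the tips are at y≈208, where the TCP projects to y=269, and the wrist view agrees. Nothing was disturbed. I'll reopen and go about 32 mm lower, watching the force.

Call:
carry_out(series=[[[0,0,0],0],[[0,0,0],0],[[0,0,0],0],[[0,0,0],0],[[0,0,0],0],[[0,1,8],0],[[0,1,8],0],[[0,0,0],0]], fingers=85)

```text
clock: 4.97
position: [0.482, -0.0493, 0.027]
ee_rot: [-0.006, 0.794, -0.607, 0.015]
contact_force: [-0.5, -0.7, -0.9]
width: 0.0851
```

```bash
python3 go.py .481 -.047 .012
```

```text
t 4.9667 pos [ 0.482  -0.0493  0.027 ] shift mm [-2.7  0.7 14.9] R [[0.262, -0.965, 0.03], [-0.965, -0.263, -0.009], [0.016, -0.027, -1.0]] F [-0.5 -0.7 -0.9] w 0.08505435005677509 q [-0.24  0.29  1.97 -0.    0.85  1.06]
```

Call:
carry_out(series=[[[-1,0,8],0],[[-1,0,7],0],[[0,0,0],0],[[0,0,0],0]])

```text
clock: 5.3
position: [0.4806, -0.0471, 0.0088]
ee_rot: [-0.005, 0.794, -0.607, 0.013]
contact_force: [0.2, 0.0, -0.3]
width: 0.085
```

Call:
carry_out(series=[[[0,0,0],0],[[0,0,0],0],[[0,0,0],0],[[0,0,0],0],[[0,0,0],0],[[0,0,0],0],[[0,0,0],0],[[0,0,0],0],[[0,0,0],0]], fingers=10, squeeze=80)

```text
clock: 6.05
position: [0.4812, -0.047, 0.0094]
ee_rot: [-0.005, 0.794, -0.607, 0.014]
contact_force: [-0.7, -0.4, 0.0]
width: 0.0199
```

```bash
python3 go.py .481 -.047 .012
```

```text
t 6.05 pos [ 0.4812 -0.047   0.0094] shift mm [ 0.   0.1 -2.6] R [[0.262, -0.965, 0.028], [-0.965, -0.262, -0.008], [0.015, -0.025, -1.0]] F [-0.7 -0.4  0. ] w 0.019939816962526506 q [-0.24  0.31  1.99 -0.    0.81  1.07]
```

Gripped: the width stopped at 20 mm on the 22 mm shank. Lifting.

Call:
carry_out(series=[[[0,0,-15],0],[[0,0,-20],0],[[0,0,-20],0],[[0,0,-20],0],[[0,0,-20],0],[[0,0,-20],0],[[0,0,-10],0],[[0,0,0],0]])

```text
clock: 6.72
position: [0.4716, -0.0449, 0.1344]
ee_rot: [-0.002, 0.794, -0.607, 0.007]
contact_force: [0.6, -0.3, -4.5]
width: 0.0201
```

```bash
python3 - <<'E'
from h import *
a=np.load('pics/t0.npz');e=np.load('pics/s0.npz');w=np.load('pics/w1.npz')
print('cut top',onz(a,(200,169.7),.052).round(4),'scene',onz(e,(415,294),.052).round(4),'w1',wonz(w,(97,49),.052).round(4))
print('twin',onz(a,(249.4,170.6),.096).round(4),onz(e,(363,241),.096).round(4),wonz(w,(149,63),.096).round(4))
# case rim corners (top crop)
for c in[(55,20),(462,52),(440,284),(23,250)]:print(onz(a,(150+c[0]/3.2,125+c[1]/3.2),.057).round(4))
E
python3 go.py .569 .257 .13
```

```text
cut top [0.5664 0.2572 0.052 ] scene [0.5714 0.2564 0.052 ] w1 [0.5687 0.252  0.052 ]
twin [0.5597 0.1493 0.096 ] [0.5615 0.1476 0.096 ] [0.5615 0.1463 0.096 ]
[0.6431 0.3262 0.057 ]
[0.6299 0.0671 0.057 ]
[0.4804 0.0765 0.057 ]
[0.4958 0.3363 0.057 ]
t 6.7167 pos [ 0.4716 -0.0449  0.1344] shift mm [-265.8 -173.2    4.1] R [[0.262, -0.965, 0.013], [-0.965, -0.262, -0.005], [0.008, -0.011, -1.0]] F [ 0.6 -0.3 -4.5] w 0.020055687891630373 q [-0.24  0.16  1.82 -0.    1.14  1.07]
```

Call:
carry_out(series=[[[-15,-10,0],0],[[-25,-16,0],0],[[-28,-18,0],0],[[-28,-18,0],0],[[-28,-18,0],0],[[-28,-18,0],0],[[-28,-18,0],0],[[-28,-18,0],0],[[-25,-15,0],0],[[-10,-7,0],0]])

```text
clock: 7.55
position: [0.5546, 0.2378, 0.1193]
ee_rot: [0.006, 0.792, -0.61, 0.001]
contact_force: [0.1, -0.5, -3.4]
width: 0.0206
```

Call:
carry_out(series=[[[0,0,0],0],[[0,0,0],0]])

```text
clock: 7.72
position: [0.5537, 0.2401, 0.1157]
ee_rot: [0.008, 0.793, -0.609, -0.0]
contact_force: [-0.1, 0.2, -3.8]
width: 0.0203
```

```bash
python3 go.py .567 .2567 .07
```

```text
t 7.7167 pos [0.5537 0.2401 0.1157] shift mm [-13.  -17.7  45.4] R [[0.259, -0.966, -0.01], [-0.966, -0.259, -0.013], [0.01, 0.013, -1.0]] F [-0.1  0.2 -3.8] w 0.020288239638798323 q [ 0.3   0.38  1.56 -0.01  1.22  1.61]
```

Call:
carry_out(series=[[[-6,-9,3],0],[[-6,-8,3],0],[[0,0,0],0],[[0,0,0],0]])

```text
clock: 8.05
position: [0.5662, 0.2525, 0.1067]
ee_rot: [0.011, 0.792, -0.61, -0.001]
contact_force: [-0.3, -0.8, -3.6]
width: 0.0201
```

```bash
python3 go.py .567 .2567 .07; python3 -c "
from h import *
w=grab('wrist','w5')[1]['frame'];g=grab('top','t5')[1]['frame'];s=grab('scene','s5')[1]['frame']
o=np.zeros((570,740,3),np.uint8)
o[:330,:400]=w[60:390,120:520];o[:300,410:]=cv2.resize(g[110:230,140:272],None,fx=2.5,fy=2.5);o[340:570,:400]=cv2.resize(s[220:335,300:500],None,fx=2,fy=2)
cv2.imwrite('pics/c5.png',o)"
```

```text
t 8.05 pos [0.5662 0.2525 0.1067] shift mm [-4.3 -2.5 36.6] R [[0.256, -0.967, -0.014], [-0.967, -0.256, -0.016], [0.012, 0.018, -1.0]] F [-0.3 -0.8 -3.6] w 0.020084499304860857 q [ 0.31  0.41  1.53 -0.01  1.22  1.63]
```

View pics/c5.png

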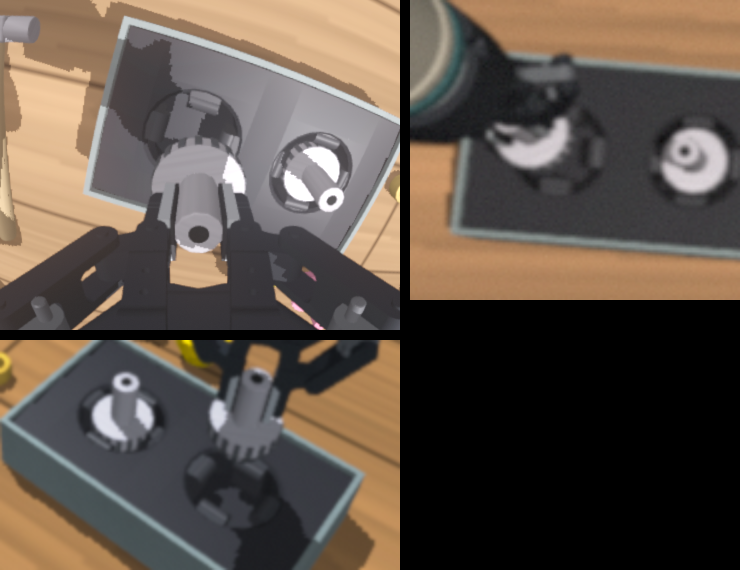

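The pinion is held upright over the cutout. The wrist crop puts the rim centre near (194,135), which is full-frame (314,195), and the shank top near (319,294). Checking both by rays.

Run:
```python
from h import *
d=np.load('pics/w5.npz');print(d['pos'])
c=wonz(d,(314,195),.052);s=wonz(d,(319,294),d['pos'][2]+.0686);t=wonz(d,(120+331,60+199),.096)
Q=qR(d['rot'])
print('cut',c.round(4),'shank',s.round(4),(Q.T@(s-d['pos'])*1e3).round(1),'twin',t.round(4))
for p in[(265,190),(363,190),(314,148)]:print(wonz(d,p,.052).round(4))
```

```text
[0.56623124 0.25254563 0.10667933]
cut [0.5721 0.2566 0.052 ] shank [0.5701 0.2537 0.1753] [  0.7  -2.8 -68.7] twin [0.5636 0.1492 0.096 ]
[0.5664 0.2948 0.052 ]
[0.5858 0.2205 0.052 ]
[0.608 0.266 0.052]
```

Call:
carry_out(series=[[[-4,-1,10],0],[[0,0,10],0],[[0,0,8],0],[[0,0,0],0],[[0,0,0],0]])

```text
clock: 8.62
position: [0.565, 0.2554, 0.0767]
ee_rot: [0.01, 0.792, -0.611, -0.001]
contact_force: [0.4, -0.1, -3.2]
width: 0.0204
```

```bash
python3 go.py .5657 .2568 .062
```

```text
t 8.6167 pos [0.565  0.2554 0.0767] shift mm [-1.3 -1.3 14.6] R [[0.254, -0.967, -0.014], [-0.967, -0.254, -0.016], [0.012, 0.017, -1.0]] F [ 0.4 -0.1 -3.2] w 0.020449127031092088 q [ 0.32  0.44  1.57 -0.01  1.16  1.64]
```

Nose is at about 0.067, just above the foam. I'll continue into the mouth slowly.

Call:
carry_out(series=[[[-1,-1,6],0],[[0,-1,6],0],[[0,0,6],0],[[0,0,0],0]])

```text
clock: 8.95
position: [0.5665, 0.2568, 0.0567]
ee_rot: [0.011, 0.792, -0.61, -0.001]
contact_force: [-0.3, 0.3, -3.9]
width: 0.0201
```

Call:
carry_out(series=[[[0,0,5],0],[[0,0,5],0],[[0,0,0],0]])

```text
clock: 9.2
position: [0.5666, 0.2567, 0.0456]
ee_rot: [0.01, 0.792, -0.61, -0.001]
contact_force: [0.1, 0.0, -3.9]
width: 0.0201
```

```bash
python3 go.py .5657 .2568 .027
```

```text
t 9.2 pos [0.5666 0.2567 0.0456] shift mm [-0.6  0.5 18.6] R [[0.255, -0.967, -0.014], [-0.967, -0.254, -0.016], [0.012, 0.017, -1.0]] F [ 0.1  0.  -3.9] w 0.02011059651167043 q [ 0.32  0.47  1.6  -0.01  1.09  1.64]
```

Call:
carry_out(series=[[[0,0,5],0],[[0,0,5],0],[[0,0,0],0],[[0,0,0],0]])

```text
clock: 9.53
position: [0.5679, 0.2571, 0.036]
ee_rot: [0.009, 0.792, -0.61, 0.0]
contact_force: [0.7, 1.0, -0.1]
width: 0.02
```

Call:
carry_out(series=[[[0,0,5],0],[[0,0,3],0],[[0,0,0],0]])

```text
clock: 9.78
position: [0.5686, 0.2573, 0.0287]
ee_rot: [0.008, 0.792, -0.611, 0.001]
contact_force: [0.6, -0.7, -1.9]
width: 0.0201
```

```bash
python3 go.py .5657 .2568 .027
```

```text
t 9.7833 pos [0.5686 0.2573 0.0287] shift mm [-0.3  2.9  1.7] R [[0.255, -0.967, -0.008], [-0.967, -0.254, -0.014], [0.011, 0.011, -1.0]] F [ 0.6 -0.7 -1.9] w 0.020076877701836627 q [ 0.32  0.48  1.62 -0.01  1.05  1.64]
```

Call:
carry_out(series=[[[0,0,3],0],[[0,0,3],0]])

```text
clock: 9.95
position: [0.5691, 0.2574, 0.0276]
ee_rot: [0.007, 0.792, -0.61, 0.002]
contact_force: [-5.5, -1.7, 23.9]
width: 0.0199
```

Call:
carry_out(series=[[[0,0,3],0],[[0,0,2],0]])

```text
clock: 10.12
position: [0.5689, 0.2573, 0.0277]
ee_rot: [0.006, 0.792, -0.61, 0.002]
contact_force: [-2.2, -0.2, 3.1]
width: 0.0199
```

```bash
python3 go.py .5657 .2568 .027; python3 -c "
from h import *
w=grab('wrist','w6')[1]['frame'];s=grab('scene','s6')[1]['frame']
o=np.zeros((570,800,3),np.uint8)
o[:330,:400]=w[60:390,120:520];o[:570,410:]=cv2.resize(s[220:334,340:418],None,fx=5,fy=5,interpolation=2)
cv2.imwrite('pics/c6.png',o)"
```

```text
t 10.1167 pos [0.5689 0.2573 0.0277] shift mm [-0.3  3.2  0.7] R [[0.255, -0.967, -0.004], [-0.967, -0.255, -0.013], [0.011, 0.007, -1.0]] F [-2.2 -0.2  3.1] w 0.019923362423875393 q [ 0.32  0.48  1.62 -0.01  1.04  1.64]
```

View pics/c6.png

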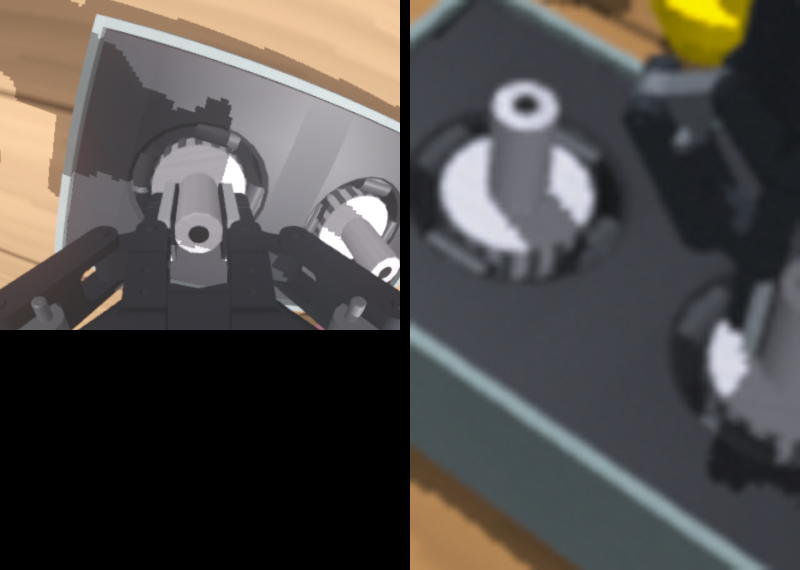

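The push met a hard stop (24 N) with the TCP at 0.0276, meaning the nose is on the floor at about 0.018. In the crop the head is level with the foam like the twin's. Releasing and retreating.

Call:
carry_out(series=[[[0,0,0],0],[[0,0,0],0],[[0,0,0],0],[[0,0,0],0],[[0,0,0],0],[[0,0,0],0]], fingers=60)

```text
clock: 10.72
position: [0.5701, 0.2575, 0.0283]
ee_rot: [0.005, 0.792, -0.61, 0.003]
contact_force: [-0.1, 0.1, 0.3]
width: 0.0598
```

Call:
carry_out(series=[[[0,0,-10],0],[[0,0,-20],0],[[0,0,-25],0],[[0,0,-25],0],[[0,0,-25],0],[[0,20,-20],0],[[0,35,-10],0],[[0,35,0],0],[[0,25,0],0],[[0,0,0],0]])

```text
clock: 11.55
position: [0.4574, 0.2293, 0.1738]
ee_rot: [0.005, 0.792, -0.611, 0.004]
contact_force: [0.2, -0.3, -0.2]
width: 0.0601
```

```bash
python3 go.py .5657 .2568 .027; python3 -c "
from h import *
w=grab('top','t7')[1]['frame'];s=grab('scene','s7')[1]['frame']
o=np.zeros((590,800,3),np.uint8)
o[:350]=cv2.resize(s[130:305,200:600],None,fx=2,fy=2);o[350:590,:800]=cv2.resize(w[120:240,100:500],None,fx=2,fy=2)
cv2.imwrite('pics/c7.png',o)"
```

```text
t 11.55 pos [0.4574 0.2293 0.1738] shift mm [  -0.8 -112.2  146.5] R [[0.254, -0.967, 0.0], [-0.967, -0.254, -0.012], [0.011, 0.003, -1.0]] F [ 0.2 -0.3 -0.2] w 0.060129603952920455 q [ 0.34  0.2   1.67 -0.01  1.28  1.65]
```

View pics/c7.png

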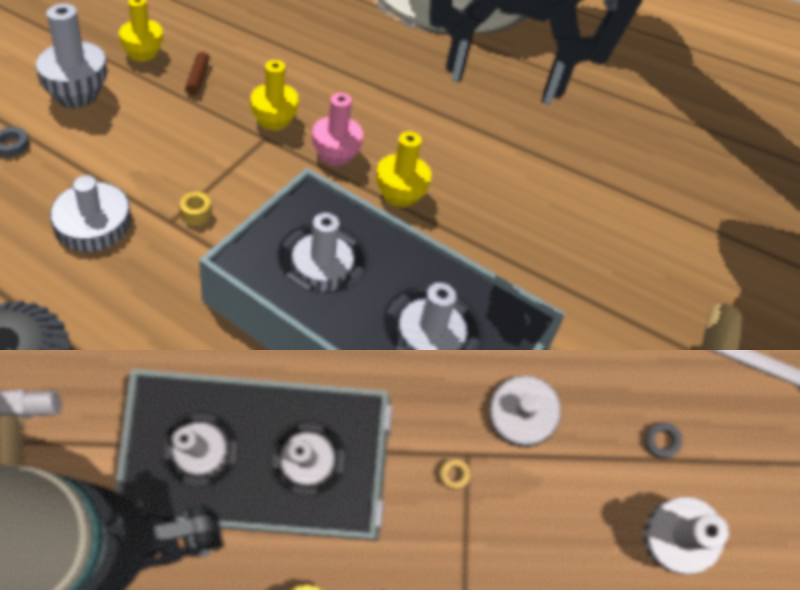

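The pinion stands in the cutout like its twin, with its shank top at scene (420.5,277) and top (192.5,164). The others look unmoved. A quick triangulation of its height, then I hand in.

```bash
python3 -c "
from h import *
a=np.load('pics/t7.npz');e=np.load('pics/s7.npz')
def tri(p,q):
  c1,v1=ray(a,p);c2,v2=ray(e,q);s=np.linalg.lstsq(np.c_[v1,-v2],c2-c1,rcond=None)[0];return ((c1+v1*s[0]+c2+v2*s[1])/2).round(4)
print('pinion top',tri((192.5,164),(420.5,277)),'twin top',tri((250,170.5),(363,241)))
print(manip.sign_off())"
```

```text
pinion top [0.5699 0.2578 0.0956] twin top [0.5604 0.1478 0.0951]
the job is handed in; nothing more can be done
None
```

I gripped the small steel pinion by its shank and lowered it nose-down into the empty cutout. I pressed until it met a hard stop at about 24 N, released it, retreated clear and handed the job in at about 11.7 s.

**Final checks:**
- **Height:** the shank top triangulates to z = 0.0956 m, against 0.0951 m for the packed twin and 0.096 m expected when fully home.
- **Position:** the pinion is about 2 mm from the estimated cutout centre, and it looks upright like the twin.
- **Other gears:** by eye in the final pictures, the larger pinion and the spur gear are where they stood.

**What went wrong or disagreed:**
- **First grasp:** it closed on nothing, because the fingertips really sit about 34 mm short of the reported TCP. I measured this in two views and regrasped lower.
- **Cutout centre:** the camera estimates of it differed by up to 6 mm.

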